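# Brace the ink jar in the vise and unscrew its tight lid

## Robot

A 6-joint arm with a two-finger parallel gripper is mounted at the origin on a cart in front of the work surface, level with it; the furniture and walls round the work are solid. World frame = base frame: x ahead of the robot, y to its left, z up, the work surface at z = 0. Lengths are in mm, angles in degrees, forces in N, time in s.
With the tool pointing down it reaches from about 300 to 850 mm from the base axis. Payload 4.2 kg.
Tool frame: the origin (TCP) lies midway between the tips of the shut fingers; the grasp point (between the pads) lies 19 mm behind it (env.grip_point_offset is the distance from the TCP to the grasp point, in mm); z points along the fingers, x is the direction in which the jaws open and shut, and the axes are right-handed (so a half turn about z gives the same grasp; the last joint's range is limited). The gripper opens to 91 mm and grips with 3 to 60 N. Pads are 32 mm wide; open, the fingers measure 118 mm over their backs; the gripper's body (76 mm by 178 mm) begins 60 mm behind the grasp point.
Start: joints at [63.713, 18.312, 89.639, -0, 72.044, -1.146], TCP at [244.295, 520.541, 213.976] pointing down, gripper open.
Joint ranges: [-177.97, 177.97], [-48.28, 115.42], [12.27, 149.76], [-77.06, 257.06], [2.81, 150.46], [-146.56, 146.56]. Speed limits (degrees/s): [147.25, 147.25, 180, 180, 180, 180].

## Interface

Orientations are given as [roll, pitch, yaw] about the fixed x, y, z axes, in that order (R = Rz(yaw) Ry(pitch) Rx(roll)).
In Python, from workcell import env gives the robot as it stands.
- The arm moves only by the shell command python3 -m pendant 'ROWS' [FORCE]. ROWS is JSON, a list of rows, each an object with "xyz": the shift along the tool's x, y, z in m, a list of three; "roll": the turn about the tool's z in degrees; "jaw": the closure, from 0 (fully open) to 1 (shut). A call has exactly 8 rows; each row is the pose to reach, as a shift and turn from the pose commanded when the call began, along the tool's axes at that moment; what a row does not reach only later rows make up. A row lasts 1/8 s, in which the tool goes at most 62.5 mm and 10.7 degrees, less where a joint would pass 70% of its speed; a pose out of reach is approached as far as the arm can. A call with a gripper value outside its range is refused whole. The fingers move at their own pace and stop on an object; FORCE is the grip in N (left out, the last holds). Time passes only in rows, so rows that repeat a pose let the fingers close, or fill a call up. It gives the time, the measured TCP pose, the force and the opening at its end, in the units of the state.
- env.state(): the state, without advancing time (a new reading comes with each control period).
- env.grab_frame(name): name is "scene" or "top" or "wrist"; returns (picture, depth): 384x512x3 uint8, blue, green, red; 384x512 float32, mm along the optical axis (not along the pixel's ray), 0 where there is no reading.
- env.camera_params(name): a dict with "camera_matrix" (3x3 intrinsics, pixels), "cam_to_world" (4x4, takes a point from camera to world coordinates); the wrist camera has in their place "hand_eye" (4x4, takes a point from camera to tool coordinates, whose origin is the TCP and whose axes are the tool frame's). Camera axes: x right, y up, looking along -z (the intrinsics and any distortion apply to the point x, -y, -z); pixel columns grow to the right and rows downward; lengths in mm; the calibration is good to about 2 mm. A picture is of the moment at which its call begins: read the wrist's pose just before it. camera_params takes no time and is no camera call.
- env.job_done(): hands the job in, once; it reports no verdict.
The state is a dict: "time_s": time; "qpos": joint angles; "qvel": joint speeds; "effort": joint torques, N m; "ee_pos": TCP position; "ee_rot": TCP orientation; "force": force on the tool from outside, world axes, zero at the start; "torque": the same for the moment, N m; "gripper_width": finger opening in mm.
Only numpy, scipy, OpenCV 4.12 (cv2) and the standard library are available. Lean on these libraries where they do the work, as an engineer would, in place of code of your own. Each camera call takes 0.05 s, during which the arm holds its last target. There are 200 camera calls.

## Task

The mended rubber stamp in the vise has set: slide the vise's jaw all the way back by its knob, lift the stamp out and stand it upright on the counter, clear of the vise. Then stand the square ink jar between the jaws and slide the jaw up against it so that it cannot turn, and unscrew its tight lid anticlockwise until the thread lets go. Finish while holding the lid level in the gripper just above the jar's mouth, straight over it and touching nothing else, with the jar still standing clamped in the vise; leave the other things on the counter where they are.

Things in the scene. Friction and masses are not known exactly. Their poses are not given: they have to be found in the camera images.
- vise: Small grey bench vise, fixed, 212 x 92 mm. Origin on the counter under the middle of the fixed jaw's face (plane x = 0; that jaw and its web lie at x = 0 to 46 mm). +x points away from the robot, from the sliding jaw to the fixed jaw; y along the jaws; z up. Jaws 72 mm wide, tops 40 mm above the counter. The foot runs from x = -166 to +46 mm; 8 mm high ears.
- vise_bed (a point): Point on the vise's flat bed (14 mm above the counter, 60 mm wide) at the middle of the fixed jaw's face; axes as the vise's. A 58 mm jar against the fixed jaw has its foot's centre 29 mm to -x of this point.
- vise_jaw (a joint): Sliding jaw: the value is the gap between the two jaw faces in m, 0 (shut) to 0.085 (all the way back). Its face is at x = -gap in the vise's frame; it slides along the vise's x axis with about 13 N of friction and stays where it is left. Starts at about 0.027 to 0.029 with the stamp between the jaws.
- vise_knob (a point): Middle of the upright black fluted knob (26 mm diameter, 32 mm high, top 16 mm above this point) on the sliding jaw; 60 mm above the counter, at x = -gap - 0.060, y = 0 in the vise's frame. Below it (36 mm high at most, within 20 mm of y = 0) is the slide block, otherwise there is room for fingers all round.
- stamp: Rubber stamp upright between the jaws on the vise's bed: block 26 x 58 mm, 14 mm high, its 58 mm side along the jaws, with a round wooden grip, 72 mm high in all, widest (32 mm) in its upper part. Origin at the centre of its underside, z up, y along the 58 mm side. 60 g.
- ink_jar: Square amber jar, body 58 x 58 mm, 56 mm high, 84 mm with its lid, about 0.26 kg. Round threaded neck, mouth 78 mm above the foot; a rubber sealing ring reaches 84 mm when the lid is off. Origin at the centre of its foot, x and y square to its sides, z up. Starts on the counter left or right of the vise, lid on tight.
- jar_lid: Round black ribbed lid on the jar, 60 mm diameter, 22 mm high. Origin at the centre of its lower rim, 62 mm above the jar's foot when closed. Tight (about 0.4 N m): turned anticlockwise from above it rises 1.6 mm, lets go after about 1.1 rad and springs up 1 mm; lift it off there (a stop at 1.6 rad ends the turn). The jar turns with it unless clamped.
- cream_pot: Round white cream pot, lid on, 54 mm diameter, 43 mm high; a bystander on the other side of the vise from the jar. Origin at the centre of its underside.
- ink_pad: Ink pad tin with its lid on, 68 x 110 x 20 mm, right behind; a bystander. Origin at the centre of its underside.
- glue: Tube of glue lying down, 33 x 126 x 24 mm, left behind; a bystander. Origin at the centre of its underside, y along it.
- tape_roll: Roll of tape lying flat, 96 mm diameter, 25 mm high, near the front edge; a bystander. Origin at the centre of its underside.
There are look-alikes about, which are no part of the job. Leave any turquoise look-alike of the stamp alone.

How it is judged:
By the outcome, as a careful person would: the job done as asked, in the order asked, and still so for the second after the job is handed in, while the arm keeps its last pose, push and grip.
It also fails if it takes over 72 s, if anything falls off the work surface, if the arm or the gripper's body presses on something with over 40 N, if the wrist force passes 120 N, or if a joint passes its speed limit or range.

## Working session

There is one attempt and no reset: what is moved stays moved. The work goes in short steps, Python scripts to look and compute and a shell command to move; the robot and the scene stay as the last step left them, time stands still between calls to the robot, and variables do not carry over. Pictures are saved under pics/ and viewed, about 8 in all and at most 12, crops included, and the job is handed in when it is done.

```bash
ls; mkdir -p pics; python3 - <<'E'
from workcell import env
import cv2, numpy as np
s=env.state(); print(s['time_s'],s['ee_pos'],s['ee_rot'],s['gripper_width'],env.grip_point_offset)
for n in ('scene','top'):
    im,d=env.grab_frame(n); p=env.camera_params(n)
    cv2.imwrite(f'pics/{n}0.png',im); np.savez(f'{n}0.npz',im=im,d=d,K=p['camera_matrix'],T=p['cam_to_world'])
    print(n,{k:np.round(v,3).tolist() if not isinstance(v,str) else v for k,v in p.items()})
a=cv2.imread('pics/top0.png'); b=cv2.imread('pics/scene0.png')
cv2.imwrite('pics/both0.png',a)
E
```

```text
pics
0.0 [244.05413085 520.0833743  213.11944571] [-1.79997181e+02  1.01490148e-01  6.48602864e+01] 91.03360170437757 18.8
scene {'camera_matrix': [[356.47, 0.0, 254.529], [0.0, 356.47, 192.055], [0.0, 0.0, 1.0]], 'cam_to_world': [[-0.516, 0.734, -0.442, 181.527], [-0.857, -0.441, 0.267, 213.146], [0.001, 0.517, 0.856, 837.495], [0.0, 0.0, 0.0, 1.0]]}
top {'camera_matrix': [[378.469, 0.0, 254.913], [0.0, 378.469, 192.778], [0.0, 0.0, 1.0]], 'cam_to_world': [[0.005, 0.982, -0.188, 406.898], [-0.999, 0.012, 0.037, -18.428], [0.039, 0.188, 0.981, 909.052], [0.0, 0.0, 0.0, 1.0]]}
```

View pics/top0.png

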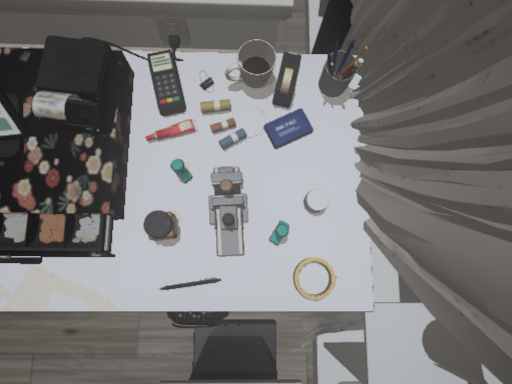

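View pics/scene0.png

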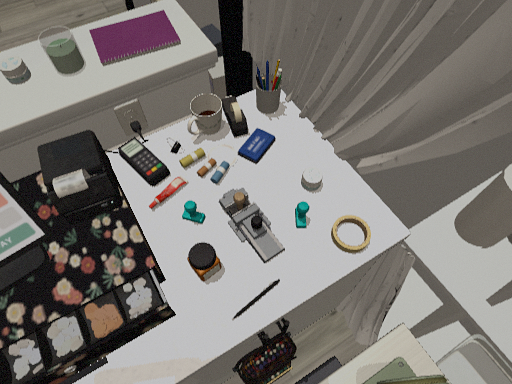

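Top view: vise at (228,212) with its black knob at (228,220) and the wooden-grip stamp at (226,186). The jar with its black lid is at (160,225), the cream pot at (317,200), and the turquoise look-alikes at (181,170) and (280,233), which stay untouched. The stamp I want is the brown-gripped one between the jaws.

```bash
cat > h.py <<'E'
import numpy as np, cv2
from workcell import env
def cloud(d,K,T):
    v,u=np.mgrid[:d.shape[0],:d.shape[1]]
    P=np.stack([(u-K[0,2])/K[0,0]*d,-(v-K[1,2])/K[1,1]*d,-d],-1)
    return P@T[:3,:3].T+T[:3,3]
def load(n):
    z=np.load(n+'.npz'); return z['im'],z['d'],z['K'],z['T']
def ray(u,v,z,K,T):
    r=T[:3,:3]@np.array([(u-K[0,2])/K[0,0],-(v-K[1,2])/K[1,1],-1]); o=T[:3,3]
    return o+r*(z-o[2])/r[2]
def tool2world(s):
    from scipy.spatial.transform import Rotation as R
    M=np.eye(4); M[:3,:3]=R.from_euler('xyz',s['ee_rot'],degrees=True).as_matrix(); M[:3,3]=s['ee_pos']; return M
def wrist(name):
    s=env.state(); im,d=env.grab_frame('wrist'); p=env.camera_params('wrist')
    T=tool2world(s)@p['hand_eye']; np.savez(name+'.npz',im=im,d=d,K=p['camera_matrix'],T=T); cv2.imwrite(f'pics/{name}.png',im)
    return im,d,p['camera_matrix'],T
E
python3 - <<'E'
from h import *
for n in('top0','scene0'):
    im,d,K,T=load(n); P=cloud(d,K,T); 
    print(n,'table z',np.nanmedian(P[...,2][(np.abs(P[...,2])<15)&(d>0)]))
    hsv=cv2.cvtColor(im,cv2.COLOR_BGR2HSV)
    box=lambda x0,x1,y0,y1,z0,z1:(d>0)&(P[...,0]>x0)&(P[...,0]<x1)&(P[...,1]>y0)&(P[...,1]<y1)&(P[...,2]>z0)&(P[...,2]<z1)
    for name,(uv) in dict(top0=dict(knob=(228,219),grip=(226,185),lid=(158,224),pot=(317,198),tA=(179,165),tB=(282,229)),scene0=dict(knob=(256,221),grip=(240,198),lid=(202,255),pot=(312,176),tA=(190,206),tB=(302,207)))[n].items():
        print(name,np.round(P[uv[1],uv[0]]),end=' ')
        c=P[uv[1],uv[0]]; m=(d>0)&(np.hypot(P[...,0]-c[0],P[...,1]-c[1])<45)&(abs(P[...,2]-c[2])<6); q=P[m]
        (cx,cy),r=cv2.minEnclosingCircle(q[:,:2].astype(np.float32)); print('n',len(q),'circ',np.round([cx,cy,r]),'mean',np.round(q.mean(0),1))
    c=P[(219,228) if n=='top0' else (221,256)]
    m=box(c[0]-150,c[0]+150,c[1]-60,c[1]+60,6,50); q=P[m][:,:2].astype(np.float32)
    print('vise rect',cv2.minAreaRect(q))
    c=P[(224,158) if n=='top0' else (255,202)]
    m=box(c[0]-60,c[0]+60,c[1]-60,c[1]+60,8,70); q=P[m][:,:2].astype(np.float32)
    print('jar rect',cv2.minAreaRect(q))
im=load('top0')[0]; a=cv2.resize(im[150:270,130:330],None,fx=4,fy=4,interpolation=cv2.INTER_CUBIC)
cv2.imwrite('pics/crop1.png',a)
E
```

```text
top0 table z 0.21410945869263287
knob [507.   9.  76.] n 113 circ [510.  11.  14.] mean [508.9  10.7  75.4]
grip [581.  15.  87.] n 114 circ [583.  16.  14.] mean [582.2  16.4  84.6]
lid [494. 160.  86.] n 609 circ [495. 163.  31.] mean [494.5 162.6  84.9]
pot [ 562. -196.   43.] n 401 circ [ 560. -196.   27.] mean [ 559.6 -195.3   43.3]
tA [629. 122.  73.] n 111 circ [633. 129.  14.] mean [631.5 128.6  70.9]
tB [ 486. -110.   74.] n 101 circ [ 485. -109.   13.] mean [ 485.2 -109.1   71. ]
vise rect ((503.4599609375, 16.913738250732422), (98.83037567138672, 282.0355529785156), 85.14276885986328)
jar rect ((493.9501953125, 161.70797729492188), (57.971248626708984, 57.128108978271484), 7.7056074142456055)
scene0 table z -1.611431828444097
knob [505.  14.  74.] n 91 circ [508.  11.  14.] mean [506.5  12.3  73.4]
grip [575.  17.  84.] n 91 circ [581.  17.  14.] mean [579.6  17.7  82.6]
lid [491. 163.  82.] n 548 circ [493. 164.  31.] mean [491.5 164.1  82.9]
pot [ 557. -193.   41.] n 275 circ [ 558. -196.   27.] mean [ 557.  -194.5   41.4]
tA [626. 130.  69.] n 95 circ [630. 130.  15.] mean [628.6 130.4  67.9]
tB [ 482. -105.   68.] n 102 circ [ 484. -108.   15.] mean [ 481.9 -106.5   67.9]
vise rect ((501.360107421875, 16.376934051513672), (97.0192642211914, 281.2125549316406), 86.47666931152344)
jar rect ((479.65423583984375, 171.24554443359375), (75.38626098632812, 43.59787368774414), 61.919700622558594)
```

View pics/crop1.png

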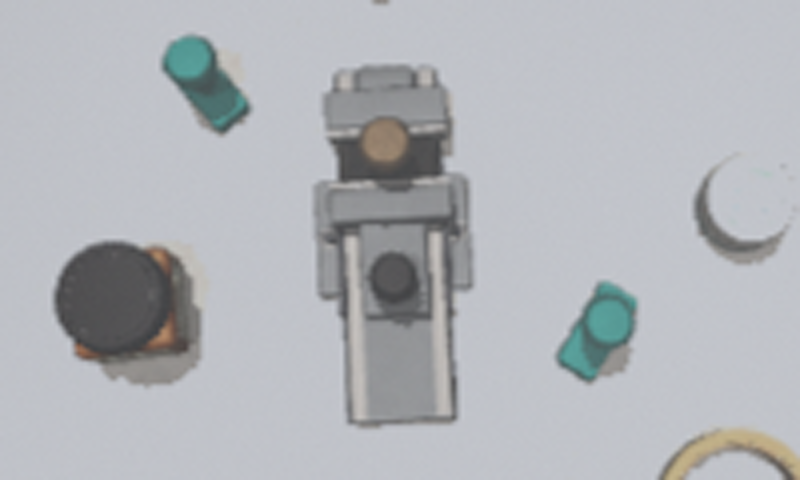

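The crop confirms it: wooden-gripped stamp at crop (385,140) between the jaws, knob at (393,277), jar lid at (113,297), turquoise stamps at (190,58) and (608,320). Next I check the heights along the path and work out the move to over the vise.

```bash
cat >> h.py <<'E'
def go(x,y,z,yaw,cmd=None):
    """shift in tool axes (m) and roll (deg) from pose cmd=(x,y,z,yaw) (default measured), tool down"""
    s=env.state(); x0,y0,z0,w0=cmd if cmd else (*s['ee_pos'],s['ee_rot'][2])
    w=np.radians(w0); dx,dy=x-x0,y-y0
    print('shift',np.round([ (dx*np.cos(w)+dy*np.sin(w))/1e3,(dx*np.sin(w)-dy*np.cos(w))/1e3,(z0-z)/1e3],4),'roll',round(w0-yaw,2))
E
python3 - <<'E'
from h import *
for n in('top0','scene0'):
    im,d,K,T=load(n); P=cloud(d,K,T)
    for (x0,x1,y0,y1) in [(150,300,350,600),(300,450,150,450),(380,560,-100,150),(450,700,-160,250)]:
        m=(d>0)&(P[...,0]>x0)&(P[...,0]<x1)&(P[...,1]>y0)&(P[...,1]<y1); print(n,x0,y0,m.sum(),P[...,2][m].max() if m.any() else 0)
print(np.round(env.camera_params('wrist')['hand_eye'],3).tolist(), env.camera_params('wrist')['camera_matrix'])
go(470,14,260,4.5,(244.295,520.541,213.976,64.86))
E
```

```text
top0 150 350 659 -900.3545225131579
top0 300 150 8782 101.26286255614048
top0 380 -100 8240 88.1327793183832
top0 450 -160 17062 89.4981511084577
scene0 150 350 0 0
scene0 300 150 11061 98.69703679161864
scene0 380 -100 6866 85.9840574456565
scene0 450 -160 13417 86.94295762763795
[[1.0, 0.0, 0.0, 0.327], [0.0, -0.969, -0.246, -68.186], [0.0, 0.246, -0.969, -171.727], [0.0, 0.0, 0.0, 1.0]] [[318.55826871   0.         248.17694108]
 [  0.         318.55826871 187.05478726]
 [  0.           0.           1.        ]]
shift [-0.3627  0.4195 -0.046 ] roll 60.36
```

```bash
R='{"xyz":[-0.363,0.42,-0.046],"roll":60.4,"jaw":0}'; python3 -m pendant '[{"xyz":[-0.04,0.046,-0.02],"roll":10,"jaw":0},{"xyz":[-0.08,0.092,-0.046],"roll":20,"jaw":0},{"xyz":[-0.12,0.138,-0.046],"roll":30,"jaw":0},{"xyz":[-0.16,0.184,-0.046],"roll":40,"jaw":0},{"xyz":[-0.2,0.23,-0.046],"roll":50,"jaw":0},{"xyz":[-0.24,0.276,-0.046],"roll":60,"jaw":0},{"xyz":[-0.28,0.322,-0.046],"roll":60.4,"jaw":0},{"xyz":[-0.32,0.37,-0.046],"roll":60.4,"jaw":0}]'; python3 - <<'E'
from h import *
go(505,12,200,4.5)
E
```

```text
time_s: 1.1
ee_pos: [443.5, 71.8, 259.9]
ee_rot: [-180.0, -0.0, 4.5]
force: [0.7, 0.2, -0.0]
gripper_width: 91.1
shift [0.0566 0.0644 0.0599] roll -0.04
```

```bash
python3 -m pendant '[{"xyz":[0.02,0.02,0.015],"roll":0,"jaw":0},{"xyz":[0.04,0.045,0.03],"roll":0,"jaw":0},{"xyz":[0.057,0.064,0.05],"roll":0,"jaw":0},{"xyz":[0.057,0.064,0.06],"roll":0,"jaw":0},{"xyz":[0.057,0.064,0.06],"roll":0,"jaw":0.4},{"xyz":[0.057,0.064,0.06],"roll":0,"jaw":0.4},{"xyz":[0.057,0.064,0.06],"roll":0,"jaw":0.4},{"xyz":[0.057,0.064,0.06],"roll":0,"jaw":0.4}]'; python3 - <<'E'
from h import *
im,d,K,T=wrist('w1'); P=cloud(d,K,T)
print('cam',T[:3,3])
# jaw tops at z~40
def band(z0,z1,x0,x1,y0,y1):
    return (d>0)&(P[...,2]>z0)&(P[...,2]<z1)&(P[...,0]>x0)&(P[...,0]<x1)&(P[...,1]>y0)&(P[...,1]<y1)
for nm,b in dict(table=(-8,8,430,470,-60,80),jaws=(36,45,480,680,-50,80),fix=(36,45,580,680,-50,80),sli=(36,45,530,585,-50,80),bed=(10,18,400,520,-50,80),block=(30,38,440,540,-30,60)).items():
    m=band(*b); q=P[m]; 
    if len(q)>10: print(nm,len(q),'z',np.round(np.median(q[:,2]),1),'rect',np.round(np.hstack([np.array(x).ravel() for x in cv2.minAreaRect(q[:,:2].astype(np.float32))]),1))
for nm,b in dict(knob=(68,82,470,540,-20,50),grip=(78,92,550,620,-20,50),lid=(78,92,440,540,100,220)).items():
    q=P[band(*b)]
    if len(q)>10: print(nm,len(q),'z',np.round(np.median(q[:,2]),1),np.round(np.hstack([np.array(x).ravel() for x in cv2.minEnclosingCircle(q[:,:2].astype(np.float32))]),1))
E
```

```text
time_s: 2.1
ee_pos: [505.1, 14.6, 200.6]
ee_rot: [-180.0, -0.1, 4.5]
force: [0.6, 0.4, -0.0]
gripper_width: 55.2
cam [500.54302751  83.45528422 372.28102983]
table 1897 z 0.8 rect [450.  10.  40. 140.   0.]
jaws 2888 z 40.8 rect [585.4  15.7  80.1  71.8   4.5]
fix 1412 z 40.9 rect [603.1  17.5  43.9  71.3   3.4]
sli 1480 z 40.8 rect [564.9  14.   38.8  71.9   4.1]
bed 3043 z 15.2 rect [475.4  15.3  90.4  77.4   1.6]
block 427 z 30.5 rect [516.8  12.1  47.3  37.5   2.4]
knob 588 z 76.6 [509.7  10.5  14. ]
grip 752 z 85.2 [583.1  16.2  15.3]
lid 2796 z 85.6 [495.3 161.7  30.6]
```

View pics/w1.png

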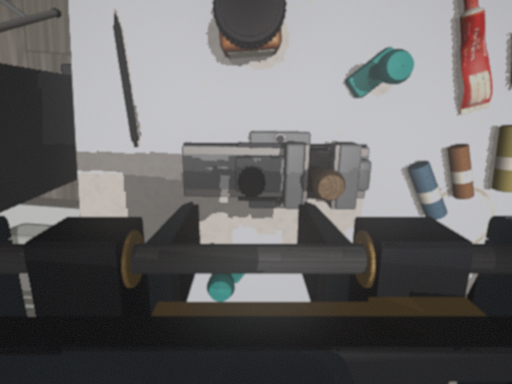

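The wrist view shows the knob at (252,182), the wooden grip at (328,185), the jar at (250,20) and turquoise ones at (395,66) and (222,285). The sizes and heights agree: jaw tops at 41 mm, 72 mm wide, and knob to stamp 73.6 mm against an expected 74. The vise yaw is about 4.5° and its origin about (597.4, 17.4).

```bash
python3 - <<'E'
from h import *
go(509.7,10.5,46,4.5); print(env.state()['ee_pos'])
E
```

```text
shift [0.0042 0.0044 0.1544] roll -0.02
[505.14048387  14.53889477 200.43631377]
```

```bash
python3 -m pendant '[{"xyz":[0.004,0.0045,0.04],"roll":0,"jaw":0.4},{"xyz":[0.004,0.0045,0.08],"roll":0,"jaw":0.4},{"xyz":[0.004,0.0045,0.12],"roll":0,"jaw":0.4},{"xyz":[0.004,0.0045,0.154],"roll":0,"jaw":0.4},{"xyz":[0.004,0.0045,0.154],"roll":0,"jaw":0.4},{"xyz":[0.004,0.0045,0.154],"roll":0,"jaw":1},{"xyz":[0.004,0.0045,0.154],"roll":0,"jaw":1},{"xyz":[0.004,0.0045,0.154],"roll":0,"jaw":1}]' 40
python3 -m pendant '[{"xyz":[-0.005,0,0],"roll":0,"jaw":1},{"xyz":[-0.014,0,0],"roll":0,"jaw":1},{"xyz":[-0.023,0,0],"roll":0,"jaw":1},{"xyz":[-0.032,0,0],"roll":0,"jaw":1},{"xyz":[-0.041,0,0],"roll":0,"jaw":1},{"xyz":[-0.050,0,0],"roll":0,"jaw":1},{"xyz":[-0.055,0,0],"roll":0,"jaw":1},{"xyz":[-0.055,0,0],"roll":0,"jaw":1}]'
```

```text
time_s: 3.15
ee_pos: [509.7, 10.1, 47.1]
ee_rot: [180.0, -0.1, 4.5]
force: [-6.7, -0.9, 4.9]
gripper_width: 27.5
time_s: 4.15
ee_pos: [459.9, 6.7, 47.0]
ee_rot: [-180.0, -0.7, 4.4]
force: [9.5, 4.3, -7.8]
gripper_width: 24.8
```

```bash
python3 -m pendant '[{"xyz":[-0.003,0,0],"roll":0,"jaw":1},{"xyz":[-0.006,0,0],"roll":0,"jaw":1},{"xyz":[-0.008,0,0],"roll":0,"jaw":1},{"xyz":[-0.010,0,0],"roll":0,"jaw":1},{"xyz":[-0.010,0,0],"roll":0,"jaw":1},{"xyz":[-0.010,0,0],"roll":0,"jaw":1},{"xyz":[-0.010,0,0],"roll":0,"jaw":1},{"xyz":[-0.010,0,0],"roll":0,"jaw":1}]'
```

```text
time_s: 5.15
ee_pos: [451.4, 6.1, 47.0]
ee_rot: [-180.0, -0.8, 4.4]
force: [13.4, 5.0, -10.1]
gripper_width: 24.5
```

```bash
python3 -m pendant '[{"xyz":[-0.002,0,0],"roll":0,"jaw":1},{"xyz":[-0.004,0,0],"roll":0,"jaw":1},{"xyz":[-0.005,0,0],"roll":0,"jaw":1},{"xyz":[-0.005,0,0],"roll":0,"jaw":1},{"xyz":[-0.005,0,0],"roll":0,"jaw":1},{"xyz":[-0.005,0,0],"roll":0,"jaw":1},{"xyz":[-0.005,0,0],"roll":0,"jaw":1},{"xyz":[-0.005,0,0],"roll":0,"jaw":1}]'
```

```text
time_s: 6.15
ee_pos: [451.4, 6.0, 47.2]
ee_rot: [-180.0, -1.4, 4.3]
force: [24.4, 7.3, -23.1]
gripper_width: 24.7
```

```bash
python3 -m pendant '[{"xyz":[0.011,0,0],"roll":0,"jaw":1},{"xyz":[0.012,0,0],"roll":0,"jaw":0.4},{"xyz":[0.012,0,0],"roll":0,"jaw":0.4},{"xyz":[0.012,0,0],"roll":0,"jaw":0.4},{"xyz":[0.012,0,-0.05],"roll":0,"jaw":0.4},{"xyz":[0.03,0,-0.09],"roll":0,"jaw":0.4},{"xyz":[0.085,0,-0.09],"roll":0,"jaw":0.4},{"xyz":[0.125,0,-0.09],"roll":0,"jaw":0.4}]'
python3 -m pendant '[{"xyz":[0.018,0,0],"roll":0,"jaw":0.4},{"xyz":[0.018,0,0],"roll":0,"jaw":0.4},{"xyz":[0.018,0,0],"roll":0,"jaw":0.4},{"xyz":[0.018,0,0],"roll":0,"jaw":0.4},{"xyz":[0.018,0,0],"roll":0,"jaw":0.4},{"xyz":[0.018,0,0],"roll":0,"jaw":0.4},{"xyz":[0.018,0,0],"roll":0,"jaw":0.4},{"xyz":[0.018,0,0],"roll":0,"jaw":0.4}]'
python3 - <<'E'
from h import *
im,d,K,T=wrist('w2'); P=cloud(d,K,T)
def band(z0,z1,x0,x1,y0,y1):
    return (d>0)&(P[...,2]>z0)&(P[...,2]<z1)&(P[...,0]>x0)&(P[...,0]<x1)&(P[...,1]>y0)&(P[...,1]<y1)
for nm,b in dict(fix=(36,45,587,680,-50,80),sli=(36,45,480,530,-50,80)).items():
    m=band(*b); q=P[m]; 
    if len(q)>10: print(nm,len(q),'z',np.round(np.median(q[:,2]),1),'rect',np.round(np.hstack([np.array(x).ravel() for x in cv2.minAreaRect(q[:,:2].astype(np.float32))]),1))
for nm,b in dict(knob=(68,82,420,500,-20,50),grip=(78,92,550,620,-20,50)).items():
    q=P[band(*b)]
    if len(q)>10: print(nm,len(q),'z',np.round(np.median(q[:,2]),1),np.round(np.hstack([np.array(x).ravel() for x in cv2.minEnclosingCircle(q[:,:2].astype(np.float32))]),1))
go(583.1,16.2,52,4.5)
E
```

```text
time_s: 7.15
ee_pos: [566.2, 14.4, 136.9]
ee_rot: [180.0, -0.2, 4.5]
force: [-0.5, 0.2, -0.9]
gripper_width: 54.5
time_s: 8.15
ee_pos: [582.2, 15.8, 136.0]
ee_rot: [-180.0, -0.0, 4.5]
force: [-0.4, 0.3, 0.0]
gripper_width: 54.8
fix 2440 z 40.9 rect [611.   18.1  28.   71.    4.2]
sli 2193 z 40.9 rect [500.5  10.4  24.6  70.8   3.9]
knob 1025 z 76.6 [452.7   7.1  14.2]
grip 1204 z 85.3 [583.4  16.4  15.3]
shift [ 0.0009 -0.0003  0.0839] roll -0.04
```

View pics/w2.png

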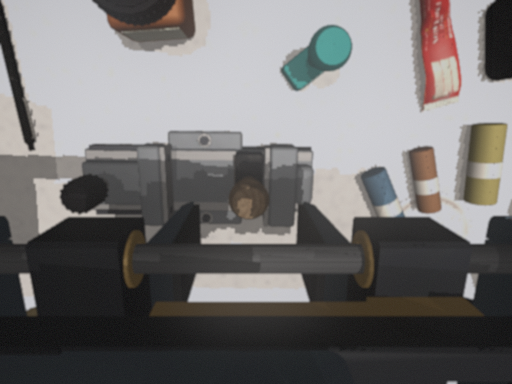

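Jaw fully back (gap about 84–85 mm), with the stamp still upright: grip at px (249,197), world (583.4, 16.4). Grasping it now.

```bash
python3 -m pendant '[{"xyz":[0.001,0,0.04],"roll":0,"jaw":0.4},{"xyz":[0.001,0,0.07],"roll":0,"jaw":0.4},{"xyz":[0.001,0,0.084],"roll":0,"jaw":0.4},{"xyz":[0.001,0,0.084],"roll":0,"jaw":0.4},{"xyz":[0.001,0,0.084],"roll":0,"jaw":1},{"xyz":[0.001,0,0.084],"roll":0,"jaw":1},{"xyz":[0.001,0,0.084],"roll":0,"jaw":1},{"xyz":[0.001,0,0.084],"roll":0,"jaw":1}]' 20
python3 -m pendant '[{"xyz":[0,0,-0.01],"roll":0,"jaw":1},{"xyz":[0,0,-0.03],"roll":0,"jaw":1},{"xyz":[0,0,-0.055],"roll":0,"jaw":1},{"xyz":[0,0,-0.075],"roll":0,"jaw":1},{"xyz":[0,0.03,-0.08],"roll":0,"jaw":1},{"xyz":[0,0.065,-0.08],"roll":0,"jaw":1},{"xyz":[0,0.1,-0.08],"roll":0,"jaw":1},{"xyz":[0,0.105,-0.08],"roll":0,"jaw":1}]'
python3 -c "
from h import *
wrist('w3'); print(env.state()['gripper_width'],env.state()['ee_pos'])"
```

```text
time_s: 9.2
ee_pos: [583.6, 15.9, 52.8]
ee_rot: [180.0, -0.1, 4.5]
force: [-1.1, 0.2, 4.6]
gripper_width: 29.3
time_s: 10.2
ee_pos: [591.4, -90.6, 132.2]
ee_rot: [180.0, -0.0, 4.3]
force: [-0.0, -0.1, -0.9]
gripper_width: 28.8
28.594656044460507 [591.36703294 -90.10529251 132.11024863]
```

View pics/w3.png

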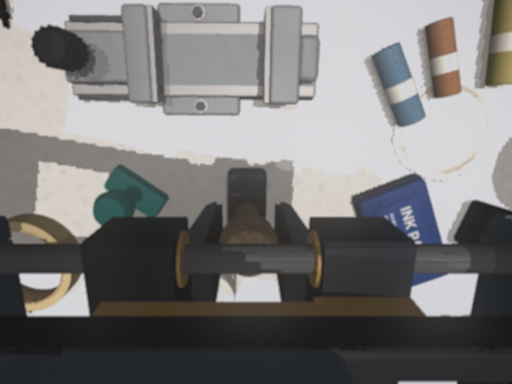

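The stamp hangs upright in the fingers (block at px (247,190)), over free counter, clear of the vise. Lowering 94 mm.

```bash
python3 -m pendant '[{"xyz":[0,0,0.03],"roll":0,"jaw":1},{"xyz":[0,0,0.06],"roll":0,"jaw":1},{"xyz":[0,0,0.08],"roll":0,"jaw":1},{"xyz":[0,0,0.088],"roll":0,"jaw":1},{"xyz":[0,0,0.091],"roll":0,"jaw":1},{"xyz":[0,0,0.093],"roll":0,"jaw":1},{"xyz":[0,0,0.0945],"roll":0,"jaw":1},{"xyz":[0,0,0.0945],"roll":0,"jaw":1}]'
```

```text
time_s: 11.25
ee_pos: [592.0, -88.8, 38.8]
ee_rot: [180.0, -0.1, 4.4]
force: [-1.1, 1.5, 4.3]
gripper_width: 29.0
```

```bash
python3 -m pendant '[{"xyz":[0,0,0],"roll":0,"jaw":0.4},{"xyz":[0,0,0],"roll":0,"jaw":0.4},{"xyz":[0,0,0],"roll":0,"jaw":0.4},{"xyz":[0,0,-0.03],"roll":0,"jaw":0.4},{"xyz":[0,0,-0.08],"roll":0,"jaw":0.4},{"xyz":[0,0,-0.14],"roll":0,"jaw":0.4},{"xyz":[-0.02,-0.05,-0.16],"roll":0,"jaw":0.0},{"xyz":[-0.04,-0.1,-0.16],"roll":0,"jaw":0.0}]'
python3 - <<'E'
from h import *
go(495,140,215,4.5)
im,d,K,T=wrist('w4'); P=cloud(d,K,T)
m=(d>0)&(P[...,2]>4)&(P[...,2]<12)&(P[...,0]>530)&(P[...,0]<650)&(P[...,1]>-140)&(P[...,1]<-45)
q=P[m]; print(len(q),cv2.minAreaRect(q[:,:2].astype(np.float32)) if len(q)>5 else '')
m=(d>0)&(P[...,2]>60)&(P[...,2]<85)&(P[...,0]>560)&(P[...,0]<630)&(P[...,1]>-130)&(P[...,1]<-45)
q=P[m]; print(len(q),q.mean(0) if len(q) else '',np.percentile(q[:,2],[50,98]) if len(q) else '')
E
```

```text
time_s: 12.25
ee_pos: [544.5, 8.5, 199.6]
ee_rot: [-180.0, -0.3, 4.4]
force: [0.1, -0.3, -0.3]
gripper_width: 71.6
shift [-0.0394 -0.1349 -0.0154] roll -0.14
84 ((584.8322143554688, -66.91105651855469), (33.73974609375, 16.913753509521484), 42.0250358581543)
198 [591.35454678 -93.35576823  71.64426087] [71.85511391 73.87111051]
```

Stamp top reads 72–74 mm, so it stands on the counter. Over to the jar.

```bash
python3 -m pendant '[{"xyz":[-0.015,-0.045,-0.01],"roll":0,"jaw":0},{"xyz":[-0.03,-0.09,-0.015],"roll":0,"jaw":0},{"xyz":[-0.04,-0.12,-0.015],"roll":0,"jaw":0},{"xyz":[-0.04,-0.125,-0.015],"roll":0,"jaw":0},{"xyz":[-0.04,-0.125,-0.015],"roll":0,"jaw":0},{"xyz":[-0.04,-0.125,-0.015],"roll":0,"jaw":0},{"xyz":[-0.04,-0.125,-0.015],"roll":0,"jaw":0},{"xyz":[-0.04,-0.125,-0.015],"roll":0,"jaw":0}]'
python3 - <<'E'
from h import *
im,d,K,T=wrist('w5'); P=cloud(d,K,T)
def sel(z0,z1): return (d>0)&(P[...,2]>z0)&(P[...,2]<z1)&(np.hypot(P[...,0]-495,P[...,1]-162)<60)
q=P[sel(78,92)]; print('lid',np.median(q[:,2]),cv2.minEnclosingCircle(q[:,:2].astype(np.float32)))
hsv=cv2.cvtColor(im,cv2.COLOR_BGR2HSV); am=(hsv[...,0]<22)&(hsv[...,1]>90)&(hsv[...,2]>40)
for z0,z1 in((48,60),(8,60),(5,30)):
    q=P[sel(z0,z1)&(am|True)]; print(z0,z1,len(q),cv2.minAreaRect(q[:,:2].astype(np.float32)))
from scipy.spatial import ConvexHull
q=P[sel(45,60)][:,:2]; print(np.round(q[ConvexHull(q).vertices]).tolist())
cv2.imwrite('pics/w5c.png',cv2.resize(im[:260],None,fx=1.5,fy=1.5))
E
```

```text
time_s: 13.3
ee_pos: [494.3, 128.7, 212.3]
ee_rot: [180.0, 0.0, 4.4]
force: [-0.0, 0.5, -0.4]
gripper_width: 91.4
lid 85.62313182260218 ((495.3155517578125, 162.94322204589844), 30.906877517700195)
48 60 251 ((495.4088439941406, 163.43429565429688), (58.045257568359375, 57.17400360107422), 8.328776359558105)
8 60 272 ((495.1591796875, 163.42587280273438), (58.597633361816406, 57.1602783203125), 8.419906616210938)
5 30 10 ((486.03314208984375, 190.89112854003906), (34.51513671875, 0.030993089079856873), 8.205164909362793)
[[464.0, 171.0], [470.0, 137.0], [471.0, 134.0], [476.0, 132.0], [478.0, 132.0], [523.0, 139.0], [525.0, 140.0], [525.0, 141.0], [527.0, 143.0], [527.0, 144.0], [522.0, 185.0], [521.0, 186.0], [521.0, 187.0], [520.0, 191.0], [518.0, 193.0], [518.0, 194.0], [514.0, 195.0], [512.0, 194.0], [508.0, 194.0], [478.0, 190.0], [477.0, 190.0], [469.0, 188.0], [465.0, 186.0], [464.0, 184.0], [464.0, 183.0]]
```

View pics/w5c.png

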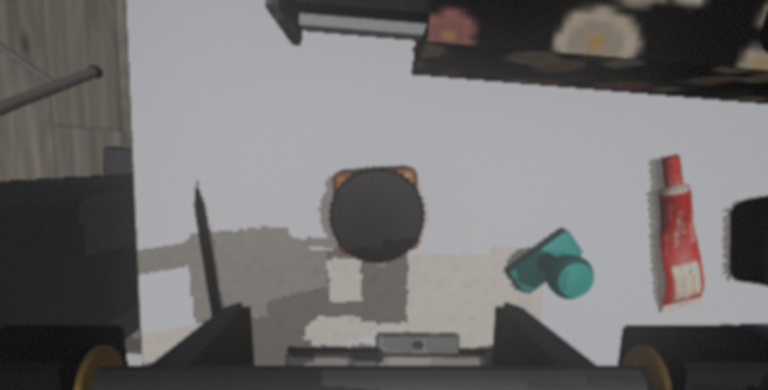

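Jar lid at crop (377,215), turquoise stamp away at (555,265), glue at (677,230). Jar is at (495.4, 163.2), yaw 8.4°, body 58 × 57, lid top 85.6, which all matches the given sizes.

```bash
python3 - <<'E'
from h import *
go(495.4,163.2,58,8.4)
E
```

```text
shift [ 0.0038 -0.0341  0.1544] roll -3.98
```

```bash
python3 -m pendant '[{"xyz":[0.004,-0.034,0.01],"roll":-4,"jaw":0},{"xyz":[0.004,-0.034,0.03],"roll":-4,"jaw":0},{"xyz":[0.004,-0.034,0.06],"roll":-4,"jaw":0},{"xyz":[0.004,-0.034,0.085],"roll":-4,"jaw":0},{"xyz":[0.004,-0.034,0.09],"roll":-4,"jaw":0},{"xyz":[0.004,-0.034,0.09],"roll":-4,"jaw":0},{"xyz":[0.004,-0.034,0.09],"roll":-4,"jaw":0},{"xyz":[0.004,-0.034,0.09],"roll":-4,"jaw":0}]' 45
python3 - <<'E'
from h import *
go(495.4,163.2,58.5,8.4)
E
```

```text
time_s: 14.35
ee_pos: [496.0, 163.6, 123.4]
ee_rot: [-180.0, -0.1, 8.5]
force: [0.8, 0.0, 0.3]
gripper_width: 91.0
shift [-0.0007  0.0003  0.0649] roll 0.06
```

```bash
python3 -m pendant '[{"xyz":[-0.0006,0,0.03],"roll":0,"jaw":0},{"xyz":[-0.0006,0,0.055],"roll":0,"jaw":0},{"xyz":[-0.0006,0,0.065],"roll":0,"jaw":0},{"xyz":[-0.0006,0,0.065],"roll":0,"jaw":0},{"xyz":[-0.0006,0,0.065],"roll":0,"jaw":0.6},{"xyz":[-0.0006,0,0.065],"roll":0,"jaw":1},{"xyz":[-0.0006,0,0.065],"roll":0,"jaw":1},{"xyz":[-0.0006,0,0.065],"roll":0,"jaw":1}]' 45
python3 -m pendant '[{"xyz":[0,0,0],"roll":0,"jaw":1},{"xyz":[0,0,-0.01],"roll":0,"jaw":1},{"xyz":[0,0,-0.03],"roll":0,"jaw":1},{"xyz":[0,0,-0.06],"roll":0,"jaw":1},{"xyz":[0,0,-0.08],"roll":0,"jaw":1},{"xyz":[0,0,-0.08],"roll":4,"jaw":1},{"xyz":[0,0,-0.08],"roll":4,"jaw":1},{"xyz":[0,0,-0.08],"roll":4,"jaw":1}]'
python3 - <<'E'
from h import *
O=np.array([596.8,17.4]); u=np.array([np.cos(np.radians(4.5)),np.sin(np.radians(4.5))])
t=O-31.5*u; print(t); go(*t,140,4.5); print(env.state()['ee_pos'])
E
```

```text
time_s: 15.35
ee_pos: [494.8, 163.4, 57.8]
ee_rot: [-180.0, -0.0, 8.5]
force: [-0.2, 0.1, 2.9]
gripper_width: 59.4
time_s: 16.35
ee_pos: [494.5, 163.3, 137.1]
ee_rot: [180.0, 0.1, 4.5]
force: [0.2, 1.0, -2.6]
gripper_width: 59.6
[565.39710399  14.92853848]
shift [ 0.059   0.1535 -0.0029] roll 0.01
[494.53203629 163.28756127 137.08423405]
```

```bash
python3 -m pendant '[{"xyz":[0.012,0.03,-0.003],"roll":0,"jaw":1},{"xyz":[0.025,0.065,-0.003],"roll":0,"jaw":1},{"xyz":[0.04,0.105,-0.003],"roll":0,"jaw":1},{"xyz":[0.052,0.135,-0.003],"roll":0,"jaw":1},{"xyz":[0.058,0.15,-0.003],"roll":0,"jaw":1},{"xyz":[0.059,0.1535,-0.003],"roll":0,"jaw":1},{"xyz":[0.059,0.1535,-0.003],"roll":0,"jaw":1},{"xyz":[0.059,0.1535,-0.003],"roll":0,"jaw":1}]'
python3 - <<'E'
from h import *
O=np.array([596.8,17.4]); u=np.array([np.cos(np.radians(4.5)),np.sin(np.radians(4.5))])
t=O-31.5*u; go(*t,72,4.5); print(env.state()['ee_pos'])
wrist('w6')
E
```

```text
time_s: 17.35
ee_pos: [565.1, 16.0, 140.4]
ee_rot: [-180.0, 0.0, 4.5]
force: [0.4, 0.8, -3.1]
gripper_width: 59.6
shift [0.0002 0.001  0.0684] roll 0.03
[565.12155039  15.95688498 140.42513713]
```

View pics/w6.png

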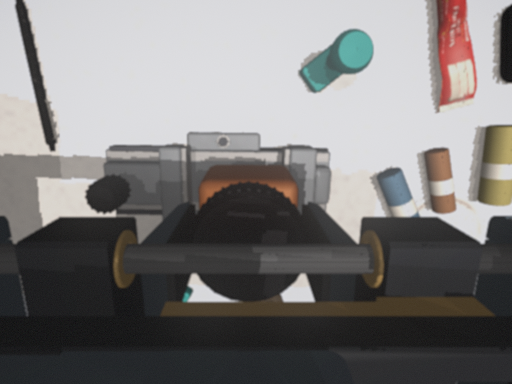

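The jar is square to the vise and over the gap (jar body at px (248,185), jaw faces at x≈187 and 287). Lowering.

```bash
python3 -m pendant '[{"xyz":[0,0.001,0.02],"roll":0,"jaw":1},{"xyz":[0,0.001,0.04],"roll":0,"jaw":1},{"xyz":[0,0.001,0.055],"roll":0,"jaw":1},{"xyz":[0,0.001,0.062],"roll":0,"jaw":1},{"xyz":[0,0.001,0.066],"roll":0,"jaw":1},{"xyz":[0,0.001,0.068],"roll":0,"jaw":1},{"xyz":[0,0.001,0.069],"roll":0,"jaw":1},{"xyz":[0,0.001,0.069],"roll":0,"jaw":1}]'
```

```text
time_s: 18.4
ee_pos: [566.0, 14.0, 71.9]
ee_rot: [-180.0, -0.1, 4.5]
force: [-0.6, 0.2, -2.0]
gripper_width: 59.3
```

```bash
python3 -m pendant '[{"xyz":[0,0,0.001],"roll":0,"jaw":1},{"xyz":[0,0,0.001],"roll":0,"jaw":0.1},{"xyz":[0,0,0.001],"roll":0,"jaw":0.1},{"xyz":[0,0,0.001],"roll":0,"jaw":0.1},{"xyz":[0,0,-0.02],"roll":0,"jaw":0.1},{"xyz":[0,0,-0.06],"roll":0,"jaw":0.1},{"xyz":[-0.03,0,-0.08],"roll":0,"jaw":0.4},{"xyz":[-0.08,0,-0.08],"roll":0,"jaw":0.4}]'
python3 - <<'E'
from h import *
im,d,K,T=wrist('w7'); P=cloud(d,K,T)
def band(z0,z1,x0,x1,y0,y1):
    return (d>0)&(P[...,2]>z0)&(P[...,2]<z1)&(P[...,0]>x0)&(P[...,0]<x1)&(P[...,1]>y0)&(P[...,1]<y1)
for nm,b in dict(knob=(68,82,420,500,-20,50),lid=(92,108,520,620,-30,60)).items():
    q=P[band(*b)]
    if len(q)>10: print(nm,len(q),'z',np.round(np.median(q[:,2]),1),np.round(np.hstack([np.array(x).ravel() for x in cv2.minEnclosingCircle(q[:,:2].astype(np.float32))]),1))
go(452.2,6.3,46,4.5);print(env.state()['ee_pos'])
E
```

```text
time_s: 19.4
ee_pos: [487.6, 7.7, 153.1]
ee_rot: [180.0, -0.3, 4.5]
force: [-0.9, -0.4, 0.1]
gripper_width: 64.7
knob 838 z 76.6 [452.5   6.9  13.8]
lid 4063 z 99.6 [566.6  14.1  31. ]
shift [-0.025  -0.0008  0.105 ] roll -0.03
[477.19049257   7.41378605 151.031647  ]
```

```bash
python3 -m pendant '[{"xyz":[-0.025,-0.0008,0.0],"roll":0,"jaw":0.4},{"xyz":[-0.025,-0.0008,0.03],"roll":0,"jaw":0.4},{"xyz":[-0.025,-0.0008,0.07],"roll":0,"jaw":0.4},{"xyz":[-0.025,-0.0008,0.1],"roll":0,"jaw":0.4},{"xyz":[-0.025,-0.0008,0.105],"roll":0,"jaw":0.4},{"xyz":[-0.025,-0.0008,0.105],"roll":0,"jaw":1},{"xyz":[-0.025,-0.0008,0.105],"roll":0,"jaw":1},{"xyz":[-0.025,-0.0008,0.105],"roll":0,"jaw":1}]' 40
python3 -m pendant '[{"xyz":[0.004,0,0],"roll":0,"jaw":1},{"xyz":[0.01,0,0],"roll":0,"jaw":1},{"xyz":[0.016,0,0],"roll":0,"jaw":1},{"xyz":[0.02,0,0],"roll":0,"jaw":1},{"xyz":[0.024,0,0],"roll":0,"jaw":1},{"xyz":[0.027,0,0],"roll":0,"jaw":1},{"xyz":[0.029,0,0],"roll":0,"jaw":1},{"xyz":[0.03,0,0],"roll":0,"jaw":1}]'
```

```text
time_s: 20.45
ee_pos: [454.5, 6.1, 46.6]
ee_rot: [-180.0, 0.8, 4.5]
force: [-14.1, -2.7, 9.0]
gripper_width: 27.6
time_s: 21.45
ee_pos: [478.0, 7.7, 46.5]
ee_rot: [180.0, 1.5, 4.6]
force: [-27.2, -5.8, 21.6]
gripper_width: 24.9
```

```bash
python3 -m pendant '[{"xyz":[0.002,0,0],"roll":0,"jaw":1},{"xyz":[0.004,0,0],"roll":0,"jaw":1},{"xyz":[0.006,0,0],"roll":0,"jaw":1},{"xyz":[0.006,0,0],"roll":0,"jaw":1},{"xyz":[0.006,0,0],"roll":0,"jaw":1},{"xyz":[0.006,0,0],"roll":0,"jaw":1},{"xyz":[0.006,0,0],"roll":0,"jaw":1},{"xyz":[0.006,0,0],"roll":0,"jaw":1}]'
```

```text
time_s: 22.45
ee_pos: [478.0, 7.7, 46.3]
ee_rot: [180.0, 2.2, 4.6]
force: [-37.7, -7.4, 29.7]
gripper_width: 25.1
```

```bash
python3 -m pendant '[{"xyz":[-0.004,0,0],"roll":0,"jaw":1},{"xyz":[-0.008,0,0],"roll":0,"jaw":1},{"xyz":[-0.008,0,0],"roll":0,"jaw":0.4},{"xyz":[-0.008,0,0],"roll":0,"jaw":0.4},{"xyz":[-0.008,0,0],"roll":0,"jaw":0.4},{"xyz":[-0.008,0,-0.04],"roll":0,"jaw":0.4},{"xyz":[-0.008,0,-0.09],"roll":0,"jaw":0},{"xyz":[-0.008,0,-0.11],"roll":0,"jaw":0}]'
python3 - <<'E'
from h import *
im,d,K,T=wrist('w8'); P=cloud(d,K,T)
def band(z0,z1,x0,x1,y0,y1):
    return (d>0)&(P[...,2]>z0)&(P[...,2]<z1)&(P[...,0]>x0)&(P[...,0]<x1)&(P[...,1]>y0)&(P[...,1]<y1)
for nm,b in dict(knob=(68,82,420,510,-20,50),lid=(92,108,520,620,-30,60)).items():
    q=P[band(*b)]
    if len(q)>10: print(nm,len(q),'z',np.round(np.median(q[:,2]),1),np.round(np.hstack([np.array(x).ravel() for x in cv2.minEnclosingCircle(q[:,:2].astype(np.float32))]),1))
q=P[band(36,45,590,660,-50,80)]; print('fix',cv2.minAreaRect(q[:,:2].astype(np.float32)))
q=P[band(36,45,500,545,-50,80)]; print('sli',cv2.minAreaRect(q[:,:2].astype(np.float32)))
s=env.state(); print(s['ee_pos'],s['qpos'])
E
```

```text
time_s: 23.45
ee_pos: [491.8, 8.9, 160.6]
ee_rot: [180.0, -0.5, 4.5]
force: [0.0, 0.4, 0.5]
gripper_width: 71.5
knob 783 z 76.6 [479.3   8.7  13.9]
lid 3722 z 99.6 [568.   14.   30.9]
fix ((610.4826049804688, 17.706022262573242), (27.784160614013672, 71.27870178222656), 4.396761417388916)
sli ((530.7478637695312, 12.555356979370117), (31.411441802978516, 70.84029388427734), 3.6378066539764404)
[492.65586509   8.92530391 162.05339304] [-3.12563538e-01  1.29972168e+01  1.05200108e+02  2.19707605e-02
  6.11375800e+01 -4.78365514e+00]
```

View pics/w8.png

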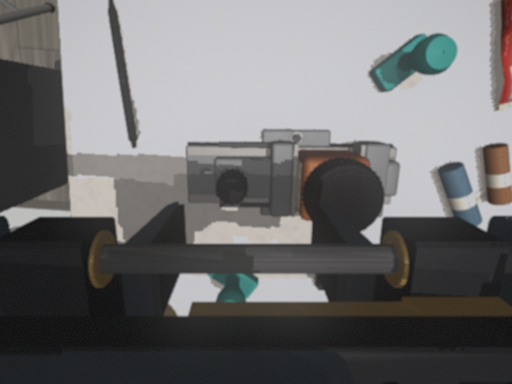

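Jar clamped square between the jaws: lid at px (343,195), knob at (232,186). Knob to jar measures 88.9 mm against an expected 89. Now to the lid.

```bash
python3 - <<'E'
from h import *
go(567.4,14.3,73,4.5)
E
python3 -m pendant '[{"xyz":[0.03,0,0],"roll":0,"jaw":0},{"xyz":[0.06,0,0],"roll":0,"jaw":0},{"xyz":[0.075,0.0,0],"roll":0,"jaw":0},{"xyz":[0.075,0.0,0.02],"roll":0,"jaw":0},{"xyz":[0.075,0.0,0.04],"roll":0,"jaw":0},{"xyz":[0.075,0.0,0.04],"roll":0,"jaw":0},{"xyz":[0.075,0.0,0.04],"roll":0,"jaw":0},{"xyz":[0.075,0.0,0.04],"roll":0,"jaw":0}]'
python3 - <<'E'
from h import *
go(567.4,14.3,73,4.5)
E
```

```text
shift [0.0749 0.0005 0.0891] roll -0.04
time_s: 24.5
ee_pos: [564.3, 14.6, 117.5]
ee_rot: [180.0, -0.1, 4.5]
force: [0.3, -0.9, -0.0]
gripper_width: 91.4
shift [0.0031 0.0006 0.0445] roll -0.04
```

```bash
python3 -m pendant '[{"xyz":[0.003,0.0005,0.02],"roll":0,"jaw":0},{"xyz":[0.003,0.0005,0.04],"roll":0,"jaw":0},{"xyz":[0.003,0.0005,0.0445],"roll":0,"jaw":0},{"xyz":[0.003,0.0005,0.0445],"roll":0,"jaw":0},{"xyz":[0.003,0.0005,0.0445],"roll":0,"jaw":1},{"xyz":[0.003,0.0005,0.0445],"roll":0,"jaw":1},{"xyz":[0.003,0.0005,0.0445],"roll":0,"jaw":1},{"xyz":[0.003,0.0005,0.0445],"roll":0,"jaw":1}]' 60
python3 -c "
from workcell import env
s=env.state();print(s['force'],s['torque'],s['gripper_width'],s['ee_pos'],s['ee_rot'])"
```

```text
time_s: 25.5
ee_pos: [567.0, 14.4, 72.3]
ee_rot: [-180.0, -0.1, 4.5]
force: [-0.2, -0.3, 1.1]
gripper_width: 59.2
[-0.19992175 -0.30504466  1.13360031] [-0.061516   -0.00502351 -0.0238843 ] 59.20188430944875 [566.98330249  14.35847524  72.25132984] [-1.79997294e+02 -5.01722825e-02  4.45443957e+00]
```

Gripped (59.2 mm, low side force). Turning anticlockwise (tool roll negative), rising with the thread.

```bash
python3 -m pendant '[{"xyz":[0,0,-0.0001],"roll":-4,"jaw":1},{"xyz":[0,0,-0.0002],"roll":-9,"jaw":1},{"xyz":[0,0,-0.0004],"roll":-14,"jaw":1},{"xyz":[0,0,-0.0005],"roll":-19,"jaw":1},{"xyz":[0,0,-0.0006],"roll":-24,"jaw":1},{"xyz":[0,0,-0.0007],"roll":-29,"jaw":1},{"xyz":[0,0,-0.0009],"roll":-34,"jaw":1},{"xyz":[0,0,-0.0010],"roll":-39,"jaw":1}]'
python3 - <<'E'
from h import *
s=env.state();print(s['force'],s['torque'],s['gripper_width'],s['ee_pos'],s['ee_rot'])
im,d,K,T=wrist('w9')
E
```

```text
time_s: 26.5
ee_pos: [566.8, 14.4, 73.2]
ee_rot: [-180.0, -0.0, 43.6]
force: [-0.3, -0.3, 1.1]
gripper_width: 59.4
[-0.29182905 -0.34858327  1.05073404] [ 0.04362799  0.0093193  -0.14007428] 59.35653532354361 [566.78621212  14.42132314  73.17071765] [-1.79995792e+02 -3.12639670e-02  4.35820259e+01]
```

View pics/w9.png

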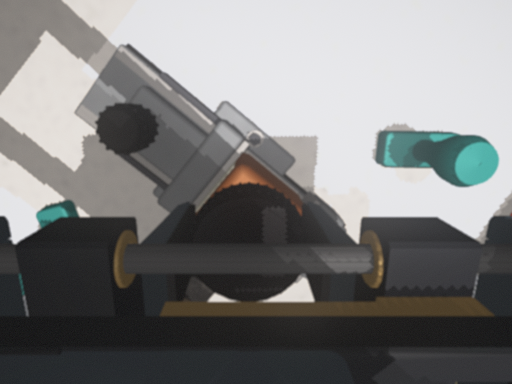

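The jar still sits square against the jaws (amber body at (255,175), edges parallel to the jaw). Continuing the turn.

```bash
python3 -m pendant '[{"xyz":[0,0,-0.0001],"roll":-5,"jaw":1},{"xyz":[0,0,-0.0003],"roll":-10,"jaw":1},{"xyz":[0,0,-0.0004],"roll":-15,"jaw":1},{"xyz":[0,0,-0.0005],"roll":-20,"jaw":1},{"xyz":[0,0,-0.0007],"roll":-25,"jaw":1},{"xyz":[0,0,-0.001],"roll":-30,"jaw":1},{"xyz":[0,0,-0.0015],"roll":-34,"jaw":1},{"xyz":[0,0,-0.0015],"roll":-34,"jaw":1}]'
python3 - <<'E'
from h import *
s=env.state();print(s['force'],s['torque'],s['gripper_width'],s['ee_pos'],s['ee_rot'])
E
```

```text
time_s: 27.55
ee_pos: [566.6, 14.3, 74.4]
ee_rot: [-180.0, 0.0, 77.4]
force: [0.3, 0.2, -0.7]
gripper_width: 59.5
[ 0.29133002  0.1773794  -0.69571529] [0.02630979 0.02488904 0.0157433 ] 59.46527547170859 [566.62281553  14.33496233  74.40565335] [-1.79993554e+02  8.59476625e-04  7.73687171e+01]
```

Torque fell to near zero and the lid's weight shows, so the thread has let go. Lifting gently, 5 mm first.

```bash
python3 -m pendant '[{"xyz":[0,0,-0.001],"roll":0,"jaw":1},{"xyz":[0,0,-0.002],"roll":0,"jaw":1},{"xyz":[0,0,-0.003],"roll":0,"jaw":1},{"xyz":[0,0,-0.004],"roll":0,"jaw":1},{"xyz":[0,0,-0.005],"roll":0,"jaw":1},{"xyz":[0,0,-0.005],"roll":0,"jaw":1},{"xyz":[0,0,-0.005],"roll":0,"jaw":1},{"xyz":[0,0,-0.005],"roll":0,"jaw":1}]'
```

```text
time_s: 28.55
ee_pos: [566.6, 14.4, 79.4]
ee_rot: [-180.0, -0.0, 77.5]
force: [-0.4, -0.0, 0.1]
gripper_width: 59.7
```

```bash
python3 -m pendant '[{"xyz":[0,0,-0.003],"roll":0,"jaw":1},{"xyz":[0,0,-0.006],"roll":0,"jaw":1},{"xyz":[0,0,-0.01],"roll":0,"jaw":1},{"xyz":[0,0,-0.014],"roll":0,"jaw":1},{"xyz":[0,0,-0.017],"roll":0,"jaw":1},{"xyz":[0,0,-0.02],"roll":0,"jaw":1},{"xyz":[0,0,-0.02],"roll":0,"jaw":1},{"xyz":[0,0,-0.02],"roll":0,"jaw":1}]'
python3 - <<'E'
from h import *
s=env.state();print(s['force'],s['torque'],s['gripper_width'],s['ee_pos'],s['ee_rot'])
for n in('scene','top'):
    im,d=env.grab_frame(n); p=env.camera_params(n); P=cloud(d,p['camera_matrix'],p['cam_to_world'])
    if n=='scene': a=cv2.resize(im[130:290,150:350],None,fx=3.5,fy=3.5,interpolation=cv2.INTER_CUBIC); cv2.imwrite('pics/fin.png',a)
    for nm,(x,y,z0,z1,r) in dict(stamp=(591,-89,60,85,35),knob=(479,8,68,82,25),pot=(560,-196,36,50,40),tA=(631,129,60,80,30),tB=(485,-109,60,80,30)).items():
        m=(d>0)&(np.hypot(P[...,0]-x,P[...,1]-y)<r)&(P[...,2]>z0)&(P[...,2]<z1); print(n,nm,m.sum(),np.round(P[m].mean(0),1) if m.any() else '')
E
```

```text
time_s: 29.55
ee_pos: [566.6, 14.3, 99.4]
ee_rot: [-180.0, -0.0, 77.5]
force: [-0.2, 0.4, 0.4]
gripper_width: 59.4
[-0.23691061  0.41127828  0.38454632] [ 0.01447099 -0.00748179 -0.00247457] 59.36228645180531 [566.6011228   14.33466651  99.37039931] [-1.79990297e+02 -3.81484268e-03  7.74548268e+01]
scene stamp 0 
scene knob 94 [476.2  10.4  73.5]
scene pot 0 
scene tA 110 [627.7 130.3  67.2]
scene tB 0 
top stamp 71 [587.9 -93.9  69.3]
top knob 0 
top pot 407 [ 559.7 -195.6   43.1]
top tA 0 
top tB 145 [ 484.4 -108.5   69.3]
```

View pics/fin.png

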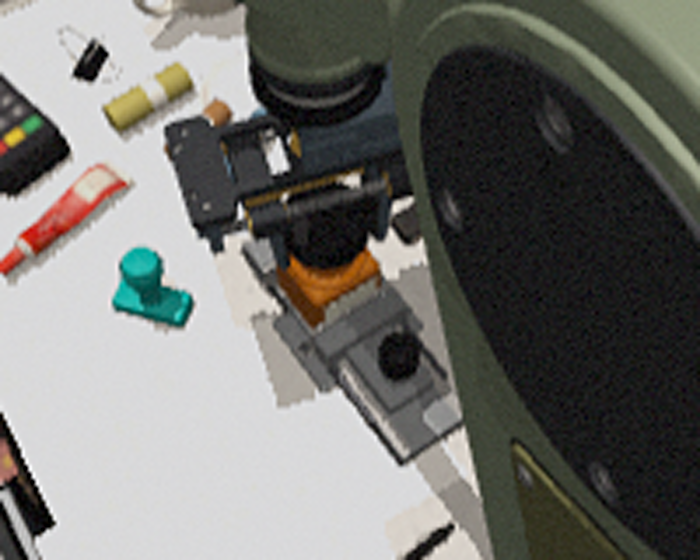

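The scene view shows the jar still between the jaws (amber at (330,285)), the lid held above it and the turquoise stamp untouched. One numeric check that the jar body stayed down.

```bash
python3 - <<'E'
from h import *
def rep(n,im,d,K,T):
    P=cloud(d,K,T); h=cv2.cvtColor(im,cv2.COLOR_BGR2HSV)
    m=(h[...,0]<22)&(h[...,1]>120)&(h[...,2]>50)&(d>0)&(np.hypot(P[...,0]-567,P[...,1]-14)<55)
    q=P[m]; print(n,len(q),'amber z pct',np.round(np.percentile(q[:,2],[2,25,50,75,90,98]),1),'mean',np.round(q.mean(0),1))
rep('wrist',*wrist('w10'))
im,d=env.grab_frame('scene'); p=env.camera_params('scene'); rep('scene',im,d,p['camera_matrix'],p['cam_to_world'])
s=env.state(); print(s['time_s'],s['force'],s['gripper_width'])
w=load('w10')[0]; cv2.imwrite('pics/w10c.png',cv2.resize(w[90:310,130:390],None,fx=3,fy=2.7))
E
```

```text
wrist 1554 amber z pct [ 65.7  69.2  70.8  74.5 204.7 208.4] mean [545.1  19.   95.1]
scene 381 amber z pct [ 29.7  63.3  69.8  86.  206.5 211.3] mean [549.8  27.1  92.3]
29.75 [ 0.6027357  -0.58764952  0.84396668] 59.445814991979255
```

View pics/w10c.png

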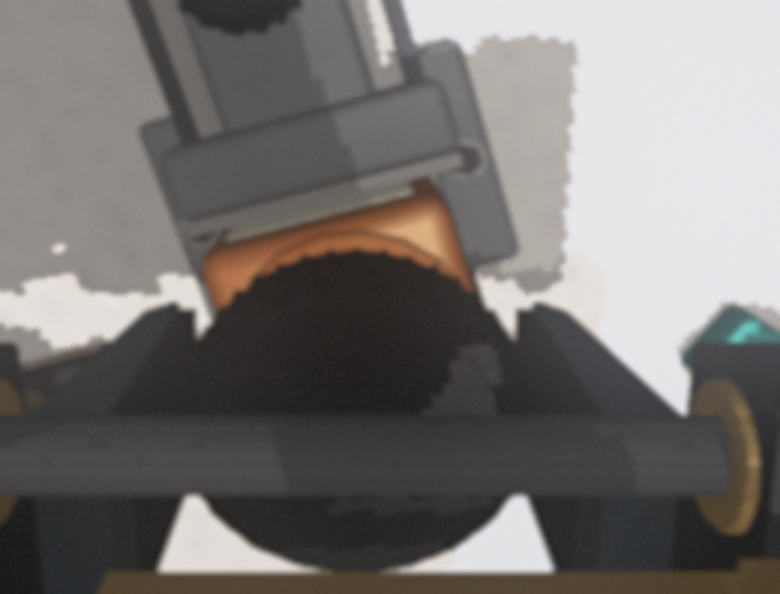

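The jar shoulder reads about 70 mm (14 + 56), so it is standing on the bed. It is still square against the jaw; the pale strip is the jar's label, and the lid is concentric above the neck. Handing in.

```bash
python3 -c "
from workcell import env
print(env.job_done()); print(env.state()['time_s'])"
```

```text
the job is handed in; nothing more can be done
None
the job is handed in; nothing more can be done
```

The job is done and handed in, at about 30 s on the robot's clock against the 72 s limit.

**What I did**
- I slid the vise's jaw back by its knob to the stop. I then lifted the wooden-grip stamp out and stood it on the counter to the right of the vise, by measurement about 30 mm clear of it.
- I stood the jar between the jaws and pushed the jaw up until it would go no further, at about 38 N.
- I turned the lid 73° anticlockwise until the torque dropped to nearly zero. I then lifted it straight up to an estimated 5 mm above the sealing ring.

**Last checks**
- **Lid:** it is held level at a grip opening of 59.4 mm, and the force readings are under 1 N, so it touches nothing else.
- **Jar:** its shoulder is at about 70 mm, so it is standing on the vise's bed, and it is still square to the jaws.
- **Stamp:** its top is at about 70–74 mm, so it is upright.
- **Bystanders:** the cream pot and both turquoise stamps are where they started to within 2–3 mm, about the camera error. I did not re-measure the ink pad, glue and tape roll; no move went near them.

The clearance under the lid was worked out from arm heights. The gap itself was not clearly visible in the pictures. In the last wheel of checks some readings came from only one camera, because the arm blocked the other view.

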